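# Hang the screw pail and hold up the LED module

## Robot

A 6-joint arm with a two-finger parallel gripper is mounted at the origin on the work surface. World frame = base frame: x ahead of the robot, y to its left, z up, the work surface at z = 0. Lengths are in m, angles in rad, forces in N, time in s.
With the tool pointing down it reaches from about 0.325 to 0.9 m from the base axis. Payload 3.5 kg.
Tool frame: the origin (TCP) lies on the mounting face of the last link; the fingertips stand 173 mm ahead of it and the grasp point (between the pads) lies 155 mm ahead of it (robot.grasp_offset is the distance from the TCP to the grasp point, in m); z points along the fingers, y is the line along which they close (so a half turn about z gives the same grasp; the last joint's range is limited). The gripper opens to 85 mm and grips with 20 to 120 N. Pads are 22 mm wide; open, the fingers measure 114 mm over their backs; the gripper's body (76 mm by 85 mm) begins 54 mm behind the grasp point. The pads swing forward as they close: fully open they stand 13 mm farther back than shut.
Start: joints at [-1.329, 0.276, -0.026, 1.268, 0, 1.467], TCP at [0.211, -0.588, 0.405] pointing down, gripper open.
Joint ranges: [-3.12, 3.12], [-0.85, 1.88], [-1.08, 1.24], [-1.95, 2.15], [-1.57, 1.53], [-3.14, 3.14]. Speed limits (rad/s): [2.57, 2.57, 3.14, 3.14, 3.14, 3.14].

## Interface

Orientations are given as a unit quaternion [x, y, z, w].
In Python, from workcell import robot gives the robot as it stands.
- The arm moves only by the shell command python3 -m jog 'ROWS' [OPENING] [FORCE]. ROWS is JSON, a list of rows, each a list of 2 entries, a list of its own where there are three numbers: the shift along the tool's x, y, z in mm, then the turn about the tool's z in rad. In form: [[[x, y, z], turn], ...]. A call has 1 to 20 rows; each row shifts and turns the commanded pose from where the row before left it, along the tool's axes as they then stand; what a row does not reach is not made up. A row lasts 1/12 s, in which the tool goes at most 41.7 mm and 7.16 degrees, less where a joint would pass 70% of its speed; a pose out of reach is approached as far as the arm can. A call is refused whole if a number of a shift passes 41.7 or a number of a turn 0.125, either way. A call with a gripper value outside its range is refused whole. OPENING is the opening, from 0 (shut) to 1 (fully open), set as the call begins (- or left out, the last holds). The fingers move at their own pace and stop on an object; FORCE is the grip in N (left out, the last holds). Time passes only in rows, so rows that do not move let the fingers close. It gives the time, the measured TCP pose, the force, the opening and the grip force at its end, in the units of the state.
- robot.sense(): the state, without advancing time (a new reading comes with each control period).
- robot.get_image(name): name is "scene" or "side" or "wrist"; returns a dict with "image" (480x640x3 uint8, red, green, blue), "depth" (480x640 float32, m along the optical axis (not along the pixel's ray), 0 where there is no reading), "K" (3x3 intrinsics, pixels), "k1" (the pictures are not rectified: a ray, as slopes to the right and down, at radius r is drawn at 1 + k1 r^2 times it, then the intrinsics apply), "cam_to_world" (4x4, takes a point from camera to world coordinates). Camera axes: x right, y up, looking along -z (the intrinsics and any distortion apply to the point x, -y, -z); pixel columns grow to the right and rows downward; lengths in m; the calibration is good to about 2 mm. A picture is of the moment at which its call begins.
- robot.hand_in(): hands the job in; it is judged then, once.
The state is a dict: "time": time; "joint_pos": joint angles; "qvel": joint speeds; "effort": joint torques, N m; "position": TCP position; "ee_rot": TCP orientation; "ft_force": force on the tool from outside, world axes, zero at the start; "ft_torque": the same for the moment, N m; "width": opening from 0.0 (shut) to 1.0 (fully open); "gripper_force": force on a finger pad.
Only numpy, scipy, OpenCV 4.12 (cv2) and the standard library are available. Lean on these libraries where they do the work, as an engineer would, in place of code of your own. Each camera call takes 0.05 s, during which the arm holds its last target. There are 200 camera calls.

## Task

The little screw pail has been left standing on the LED module in the plywood cradle: hang it by its handle on the hook of the steel stand and let go of it. Then grip the module across its middle, lift it straight up out of the cradle and finish still holding it, level and still, about 10 cm above where it lay, so that a colleague can work on its underside. Keep the pail upright and leave the other things on the bench alone; the program ends with the module held in the air.

Things in the scene. Friction and masses are not known exactly. Their poses are not given: they have to be found in the camera images.
- module_center (a point): LED module in the cradle, pail standing on it: grey aluminium bar 220 long (its x), 56 wide (y), 34 high (z, up), white lens panel on top, 450 g give or take a third, balanced at its middle. Point: its centre, 17 above its underside, which lies 50 above the table in the cradle. Flanks free to grip across the 56 width over the middle 120 of the length, down to 8 above the table. Sizes in mm
- cradle: fixed plywood cradle, base plate 200 x 100 x 8; two saddle blocks (24 thick along x, 84 wide) centred 75 either side of the middle along x carry the module at 50 above the table, with lips on both sides up to 62. Origin at the centre of its underside, on the table; x runs along the module
- pail_grip (a point): black plastic grip block, 20 x 20 wide and 44 high, on top of the wire bail of the small steel screw pail (see pail). Point: inside the block, 28 above the centre line of the bail's bar and 148 above the pail's underside; the block reaches from 2 to 46 above that centre line. Axes as the pail's, z up. Sizes in mm
- pail_bar (a point): the pail's rigid wire bail (wire 6 mm thick, in the pail's y-z plane): two uprights 62 to 66 mm apart and a level bar along y, 48 mm long. Point: the bar's centre, 120 mm above the pail's underside, 28 mm below pail_grip. Between pail rim and bar is an open window 60 mm high
- hook_seat (a point): top of the hook's arm at its lowest place, 194 mm above the table; a hung bail bar rests here, its centre 3 mm above this point. The arm is a round bar 8 mm thick along this x axis, in a shallow V: towards -x it rises to a free upturned tip 44 mm from the seat, top 18 mm above the seat; the bail goes over this tip from the -x side, bar square across the arm, then down
- stand: fixed steel hook stand, same axes as hook_seat, z up; origin on the table straight below hook_seat. Post 18 mm thick, 55 mm from the seat on the +x side, top at 204 mm. Foot plate 130 x 120 x 12 mm, reaching from 20 mm on the -x side to 110 mm on the +x side
- module: the same LED module; origin at the centre of its underside
- pail: small round steel pail of screws, standing on the module at the start: 60 mm across at the rim, 46 mm at the foot, 55 mm high, with a rigid upright wire bail and grip block above it, 168 mm in all; 100 to 200 g. Origin: centre of its underside; y lies in the plane of the bail, z up
- lenses: bystander, to be left alone: stack of five white lens panels, 240 x 75 x 25 (mm); origin at the centre of its underside
- spare: bystander, to be left alone: spare LED module like the other (220 x 56 x 34) but lying directly on the table with nothing on it (mm); origin at the centre of its underside
- drill: bystander, to be left alone: cordless drill standing upright on its battery, about 210 long, 190 high (mm); origin at the centre of its underside
- driver: bystander, to be left alone: screwdriver lying on the stack of lens panels (mm); origin at the centre of its underside
- tape: bystander, to be left alone: roll of clear tape lying flat, 90 across, 24 high (mm); origin at the centre of its underside
- jar: bystander, to be left alone: closed jar, 60 across, 75 high (mm); origin at the centre of its underside

How it is judged:
On the way:
1. the pail hangs by its bail on the hook, let go, while the module still lies in its cradle (horizontal distance between pail_bar and hook_seat below 0.035 m and z of pail_bar in the frame of hook_seat between -0.004 and 0.02 m and contact force between pail and stand above 0.4 N and contact force between pail and the fingers below 0.05 N and angle between pail's own z axis and vertical below 0.3 rad and height (world z) of module_center below 0.075 m), for 0.4 s.
At the end, for the whole second after the job is handed in: Pail hanging by its bail on the hook (bar within 35 mm of the seat, upright within 17 deg, fingers off it). Module held by the fingers 60 to 160 mm above where it lay, within 80 mm sideways of the cradle middle, level within 7 deg, still (under 2 cm/s, 0.1 rad/s), touching neither cradle nor stand (horizontal distance between pail_bar and hook_seat below 0.035 m and z of pail_bar in the frame of hook_seat between -0.004 and 0.02 m and contact force between pail and stand above 0.4 N and contact force between pail and the fingers below 0.05 N and angle between pail's own z axis and vertical below 0.3 rad and height (world z) of module_center between 0.127 and 0.227 m and horizontal distance between module_center and cradle below 0.08 m and angle between module_center's own z axis and vertical below 0.12 rad and linear speed of module below 0.02 m/s and angular speed of module below 0.1 rad/s and contact force between module and the fingers above 2 N and contact force between module and cradle below 0.05 N and contact force between module and stand below 0.05 N); the arm keeps its last pose, push and grip.
It fails at once if the pail tips (more than 40 degrees) (angle between pail's own z axis and vertical above 0.7 rad).
It fails at once if the module tips (more than 30 degrees) (angle between module_center's own z axis and vertical above 0.52 rad).
It fails at once if the pail is dropped to the table (height (world z) of pail_bar below 0.15 m).
It fails at once if another thing on the bench is pushed more than 3 cm (distance of any of lenses, spare, drill, driver, tape, jar from where it was at the start of the episode above 0.03 m).
It also fails if it takes over 56 s, if anything falls off the work surface, if the arm or the gripper's body presses on something with over 40 N, if the wrist force passes 120 N, or if a joint passes its speed limit or range.

## Working session

There is one attempt and no reset: what is moved stays moved. The work goes in short steps, Python scripts to look and compute and a shell command to move; the robot and the scene stay as the last step left them, time stands still between calls to the robot, and variables do not carry over. Pictures are saved under pics/ and viewed, at most 10 in all, crops included, and the job is handed in when it is done.

```bash
mkdir -p pics; cat > h.py <<'E'
import numpy as np, cv2
from workcell import robot
def grab(n):
    d=robot.get_image(n); return d
def world(d):
    K=np.array(d["K"]);D=np.array([d["k1"],0,0,0.])
    v,u=np.mgrid[0:480,0:640]
    p=cv2.undistortPoints(np.stack([u,v],-1).reshape(-1,1,2).astype(np.float64),K,D).reshape(480,640,2)
    z=d["depth"]; c=np.stack([p[...,0]*z,-p[...,1]*z,-z,np.ones_like(z)],-1)
    return (c@np.array(d["cam_to_world"]).T)[...,:3]
E
python3 - <<'E'
from h import *
import pickle
ims={n:grab(n) for n in("scene","side")}
pickle.dump(ims,open("ims.pkl","wb"))
for n,d in ims.items():
    cv2.imwrite(f"pics/{n}0.png",d["image"][...,::-1]); print(n,np.round(d["cam_to_world"],3).tolist(),np.round(d["K"],0).tolist(),d["k1"],(d["depth"]>0).mean())
E
```

```text
scene [[0.478, -0.763, 0.434, 1.108], [0.878, 0.41, -0.245, -0.324], [0.009, 0.499, 0.867, 1.227], [0.0, 0.0, 0.0, 1.0]] [[580.0, 0.0, 318.0], [0.0, 580.0, 235.0], [0.0, 0.0, 1.0]] -0.14255115349170175 0.9957975260416667
side [[-0.954, 0.206, -0.216, 0.316], [-0.298, -0.666, 0.684, 0.833], [-0.003, 0.717, 0.697, 1.008], [0.0, 0.0, 0.0, 1.0]] [[490.0, 0.0, 318.0], [0.0, 490.0, 238.0], [0.0, 0.0, 1.0]] -0.029479019855544585 0.9960807291666667
```

View pics/scene0.png

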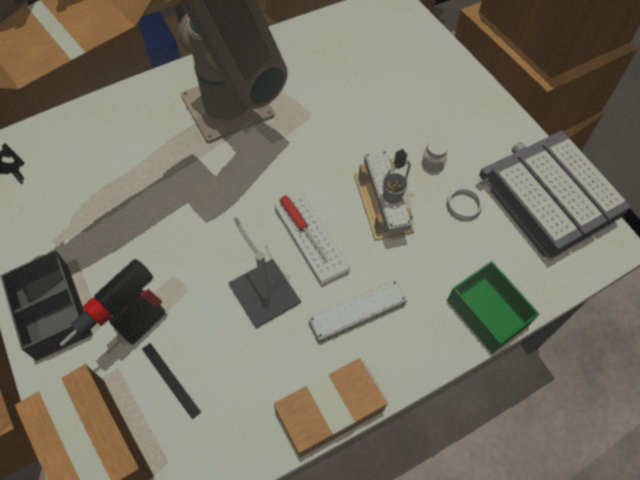

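View pics/side0.png

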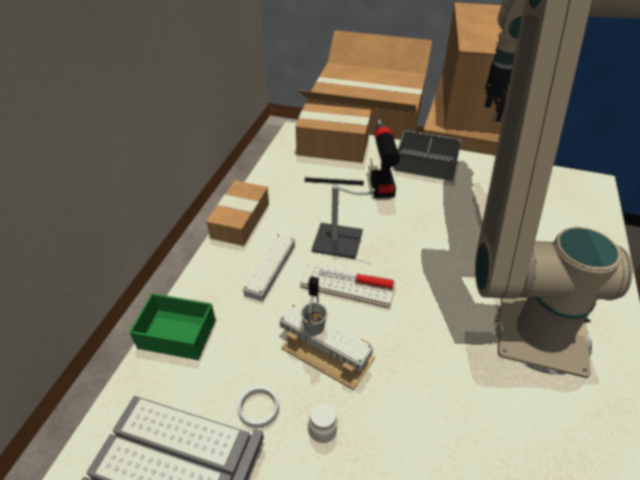

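The scene view shows the module at (388,190) with the pail on it, its grip block at (401,157). The stand's foot is at (265,292), the post top at (262,258) and the hook tip at (238,220). In the side view the grip is at (314,286), the post top at (335,188) and the hook tip near (372,190).

```bash
python3 - <<'E'
from h import *
import pickle
ims=pickle.load(open("ims.pkl","rb"))
def st(name,m,W):
    p=W[m]; print(name,m.sum(),"med",np.round(np.median(p,0),4),"min",np.round(np.percentile(p,3,0),4),"max",np.round(np.percentile(p,97,0),4))
def box(m,u0,u1,v0,v1):
    r=np.zeros_like(m); r[v0:v1,u0:u1]=m[v0:v1,u0:u1]; return r
for n,B in (("scene",dict(grip=(385,415,140,175),mod=(355,415,140,240),foot=(220,305,255,330),hook=(228,275,210,275))),
            ("side",dict(grip=(300,325,270,300),mod=(275,380,300,375),foot=(305,370,215,260),hook=(328,385,175,200)))):
    d=ims[n];W=world(d);z=W[...,2];g=d["image"].max(-1).astype(int)
    one=np.ones((480,640),bool)
    st(n+" grip",box((z>.18)&(z<.27)&(g<70),*B["grip"]),W)
    m=box((z>.077)&(z<.092),*B["mod"]);st(n+" mod",m,W)
    r=cv2.minAreaRect((W[m][:,:2]*1000).astype(np.float32)); print(np.round(r[0],1),np.round(r[1],1),r[2])
    m=box((z>.007)&(z<.02)&(g<100),*B["foot"]);m=cv2.erode(m.astype(np.uint8),np.ones((2,2)))>0;st(n+" foot",m,W)
    r=cv2.minAreaRect((W[m][:,:2]*1000).astype(np.float32)); print(np.round(r[0],1),np.round(r[1],1),r[2])
    m=box((z>.17)&(z<.23),*B["hook"]);st(n+" hook",m,W)
    p=W[m]; 
    for q in p[np.argsort(p[:,0])][::max(1,len(p)//20)]: print(np.round(q,3),end=" ")
    print()
E
```

```text
scene grip 147 med [0.5304 0.2006 0.2403] min [0.5199 0.1961 0.2133] max [0.5359 0.2114 0.252 ]
scene mod 1319 med [0.5063 0.2017 0.0837] min [0.3984 0.1641 0.0783] max [0.6011 0.253  0.0892]
[498.9 209.7] [ 57.5 225. ] 74.031005859375
scene foot 1994 med [ 0.582  -0.1683  0.0122] min [ 0.5173 -0.2153  0.0081] max [ 0.6343 -0.1056  0.0169]
[ 573.5 -160.4] [128.2 115.9] 3.283581018447876
scene hook 292 med [ 0.5604 -0.1638  0.1972] min [ 0.4845 -0.1692  0.174 ] max [ 0.5902 -0.1533  0.2096]
[ 0.478 -0.167  0.209] [ 0.487 -0.17   0.2  ] [ 0.492 -0.166  0.2  ] [ 0.499 -0.169  0.2  ] [ 0.506 -0.164  0.195] [ 0.513 -0.166  0.199] [ 0.522 -0.169  0.194] [ 0.529 -0.163  0.193] [ 0.538 -0.163  0.193] [ 0.547 -0.16   0.197] [ 0.556 -0.162  0.197] [ 0.565 -0.161  0.202] [ 0.574 -0.161  0.204] [ 0.578 -0.163  0.204] [ 0.581 -0.168  0.188] [ 0.584 -0.168  0.206] [ 0.586 -0.169  0.183] [ 0.587 -0.168  0.202] [ 0.588 -0.164  0.2  ] [ 0.589 -0.166  0.182] [ 0.59  -0.157  0.188] 
side grip 148 med [0.5207 0.2164 0.2373] min [0.5139 0.2053 0.2138] max [0.5293 0.2193 0.252 ]
side mod 1669 med [0.4691 
[... 177 characters left out ...]
033  0.0088] max [ 0.6223 -0.0997  0.0174]
[ 565.8 -153.6] [120.9 116.4] 3.499650001525879
side hook 196 med [ 0.5614 -0.1577  0.1967] min [ 0.4828 -0.1642  0.174 ] max [ 0.5867 -0.1484  0.2077]
[ 0.478 -0.158  0.211] [ 0.486 -0.159  0.207] [ 0.494 -0.163  0.2  ] [ 0.501 -0.16   0.197] [ 0.509 -0.158  0.193] [ 0.517 -0.159  0.191] [ 0.523 -0.16   0.199] [ 0.532 -0.164  0.193] [ 0.54  -0.163  0.195] [ 0.547 -0.159  0.196] [ 0.555 -0.156  0.197] [ 0.562 -0.153  0.201] [ 0.571 -0.154  0.202] [ 0.573 -0.153  0.185] [ 0.574 -0.15   0.18 ] [ 0.575 -0.154  0.174] [ 0.577 -0.149  0.177] [ 0.579 -0.153  0.207] [ 0.58  -0.152  0.177] [ 0.583 -0.15   0.192] [ 0.585 -0.166  0.203] [ 0.587 -0.162  0.202]
```

```bash
python3 - <<'E'
from h import *
import pickle
from scipy.spatial.transform import Rotation as R
ims=pickle.load(open("ims.pkl","rb"))
P=[]
for n,b in (("scene",(375,420,140,200)),("side",(295,335,265,335))):
    d=ims[n];W=world(d)[b[2]:b[3],b[0]:b[1]].reshape(-1,3)
    k=(np.hypot(W[:,0]-.526,W[:,1]-.208)<.06)
    for lo,hi in((.145,.175),(.175,.195),(.195,.209),(.212,.245),(.246,.256),(.13,.142)):
        p=W[k&(W[:,2]>lo)&(W[:,2]<hi)]
        if len(p)>4:
            e=np.linalg.svd(p[:,:2]-p[:,:2].mean(0),full_matrices=False)
            print(n,lo,len(p),p.mean(0).round(4),"ang",np.degrees(np.arctan2(e[2][0,1],e[2][0,0])).round(1),"sd",(e[1]/len(p)**.5).round(4))
            if lo<.18: print(p[::max(1,len(p)//14)].round(3).tolist())
    im=d["image"][b[2]:b[3],b[0]:b[1],::-1]
    cv2.imwrite(f"pics/{n}_c.png",cv2.resize(im,None,fx=7,fy=7,interpolation=cv2.INTER_CUBIC))
a=cv2.imread("pics/scene_c.png");b=cv2.imread("pics/side_c.png");h=max(a.shape[0],b.shape[0])
cv2.imwrite("pics/c1.png",np.hstack([cv2.copyMakeBorder(i,0,h-i.shape[0],0,8,0) for i in(a,b)]))
s=robot.sense();print(np.round(R.from_quat(s["ee_rot"]).as_matrix(),3),s["position"],robot.grasp_offset)
W=world(ims["scene"]);print("jar",W[152,435],"tape",W[190,463])
E
```

```text
scene 0.145 44 [0.5258 0.2056 0.1593] ang 93.4 sd [0.0322 0.0017]
[[0.524, 0.239, 0.174], [0.524, 0.241, 0.169], [0.525, 0.24, 0.167], [0.524, 0.242, 0.161], [0.527, 0.236, 0.165], [0.525, 0.239, 0.156], [0.524, 0.242, 0.149], [0.524, 0.234, 0.146], [0.529, 0.172, 0.174], [0.528, 0.174, 0.167], [0.529, 0.173, 0.165], [0.524, 0.173, 0.152], [0.525, 0.173, 0.149], [0.527, 0.171, 0.148], [0.528, 0.171, 0.147]]
scene 0.175 34 [0.5258 0.2006 0.185 ] ang -86.5 sd [0.0318 0.0018]
[[0.525, 0.238, 0.195], [0.524, 0.237, 0.19], [0.519, 0.239, 0.179], [0.527, 0.238, 0.189], [0.523, 0.239, 0.18], [0.523, 0.237, 0.178], [0.524, 0.242, 0.176], [0.525, 0.175, 0.193], [0.527, 0.179, 0.194], [0.526, 0.178, 0.189], [0.525, 0.173, 0.188], [0.528, 0.176, 0.19], [0.529, 0.173, 0.188], [0.523, 0.173, 0.177], [0.529, 0.174, 0.184], [0.53, 0.171, 0.183], [0.527, 0.171, 0.176]]
scene 0.195 40 [0.5257 0.2    0.2043] ang -87.9 sd [0.0209 0.0018]
scene 0.212 117 [0.5296 0.2023 0.229 ] ang 48.6 sd [0.0075 0.0041]
scene 0.246 75 [0.5254 0.2064 0.2498] ang -102.8 sd [0.0061 0.0055]
scene 0.13 158 [0.5261 0.2114 0.
[... 1535 characters left out ...]
 114 [0.5212 0.2155 0.2283] ang 31.2 sd [0.0067 0.0034]
side 0.246 81 [0.5233 0.2099 0.2499] ang 52.6 sd [0.0059 0.0053]
side 0.13 196 [0.5228 0.2067 0.1368] ang 103.9 sd [0.0214 0.0178]
[[0.528, 0.177, 0.14], [0.524, 0.181, 0.14], [0.519, 0.183, 0.14], [0.523, 0.182, 0.134], [0.519, 0.182, 0.132], [0.511, 0.186, 0.136], [0.549, 0.204, 0.136], [0.549, 0.211, 0.137], [0.497, 0.202, 0.14], [0.497, 0.216, 0.14], [0.496, 0.219, 0.137], [0.519, 0.233, 0.139], [0.514, 0.235, 0.14], [0.512, 0.233, 0.134]]
[[ 0.941  0.338 -0.   ]
 [ 0.338 -0.941  0.002]
 [ 0.    -0.002 -1.   ]] [ 0.21115387 -0.58786575  0.40361671] 0.1547
jar [0.45930028 0.37775469 0.07707761] tape [0.56239657 0.40609654 0.02133568]
```

View pics/c1.png

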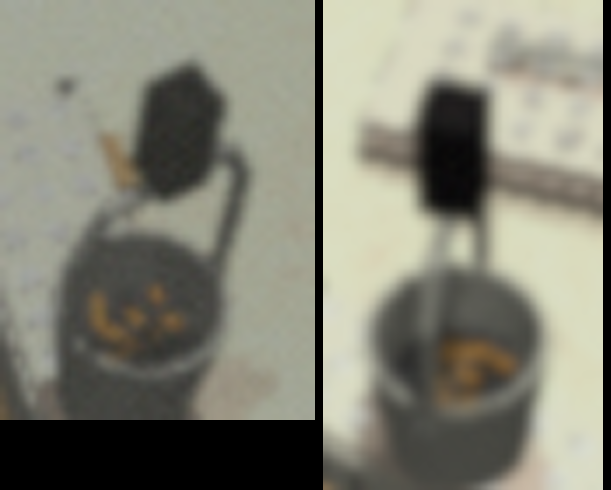

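The crops show the block above the bail bar, with the bail plane along world y (yaw about 2.7°). That nearly matches the hook axis, at about 3.4°. Now I'll move over.

```bash
python3 -m jog '[[[0,0,-20],0.1],[[0,0,-25],0.1],[[0,0,-25],0.098],[[0,0,0],0],[[0,0,0],0]]' 1 40
python3 -m jog '[[[6,-15,0],0],[[12,-28,0],0],[[14,-30,0],0],[[14,-30,0],0],[[14,-30,0],0],[[14,-30,0],0],[[14,-30,0],0],[[14,-30,0],0],[[14,-30,0],0],[[14,-30,0],0],[[14,-30,0],0],[[14,-30,0],0],[[14,-30,0],0],[[14,-30,0],0],[[14,-30,0],0],[[14,-30,0],0]]'
```

```text
time: 0.52
position: [0.2113, -0.5886, 0.4764]
ee_rot: [1.0, 0.024, 0.0, 0.002]
ft_force: [-0.3, -0.0, -0.3]
width: 1.001
gripper_force: 0.0
time: 1.85
position: [0.4031, -0.1139, 0.4731]
ee_rot: [1.0, 0.024, -0.001, -0.001]
ft_force: [0.3, -0.5, 0.4]
width: 1.002
gripper_force: 0.0
```

```bash
python3 -m jog '[[[14,-30,0],0],[[14,-30,0],0],[[14,-30,0],0],[[14,-30,0],0],[[14,-30,0],0],[[14,-30,0],0],[[14,-30,0],0],[[14,-30,0],0],[[12,-30,0],0],[[8,-26,0],0],[[4,-16,0],0],[[0,-4,0],0],[[0,0,0],0],[[0,0,0],0],[[0,0,0],0]]'
python3 - <<'E'
from h import *
d=grab("wrist");cv2.imwrite("pics/w1.png",d["image"][...,::-1])
W=world(d);m=(W[...,2]>.24)&(W[...,2]<.262)&(np.hypot(W[...,0]-.524,W[...,1]-.208)<.035)
p=W[m];print(m.sum(),p.mean(0) if m.sum() else 0,np.argwhere(m).mean(0)); r=cv2.minAreaRect((p[:,:2]*1000).astype(np.float32));print(r)
for lo,hi in((.195,.21),(.145,.19)):
    m=(W[...,2]>lo)&(W[...,2]<hi)&(np.hypot(W[...,0]-.524,W[...,1]-.208)<.05);print(lo,m.sum(),W[m].mean(0), cv2.minAreaRect((W[m][:,:2]*1000).astype(np.float32)))
E
```

```text
time: 3.1
position: [0.5266, 0.1402, 0.4767]
ee_rot: [0.998, 0.066, -0.002, -0.022]
ft_force: [-0.5, 0.8, -0.5]
width: 0.997
gripper_force: 0.0
1765 [0.52771201 0.20549266 0.24858703] [248.29405099 205.38130312]
((526.385498046875, 206.50723266601562), (20.20342254638672, 20.170806884765625), 2.7122466564178467)
0.195 594 [0.52743821 0.19957449 0.20470837] ((528.433349609375, 206.310791015625), (61.36540985107422, 16.016550064086914), 86.73872375488281)
0.145 416 [0.52738173 0.21004393 0.16933948] ((526.34716796875, 206.59117126464844), (5.690263271331787, 71.50736236572266), 3.327324628829956)
```

View pics/w1.png

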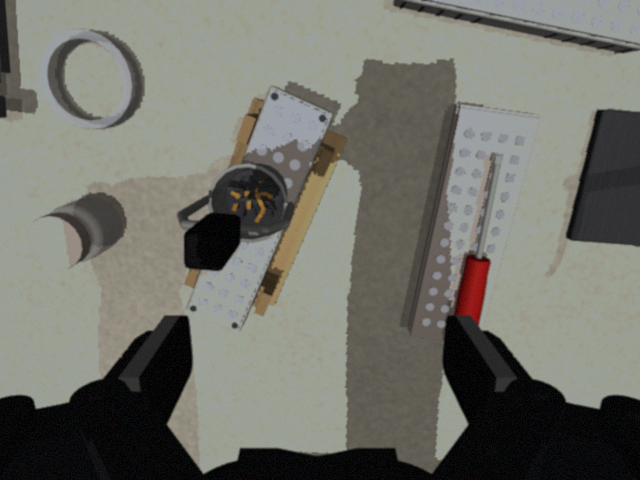

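The wrist view shows the block at (205,248), left of the fingers. The arm stopped short and twisted, so I'll check the joints.

```bash
python3 - <<'E'
from h import *
from scipy.spatial.transform import Rotation as R
s=robot.sense();print(np.round(s["joint_pos"],3),np.round(R.from_quat(s["ee_rot"]).as_matrix(),3))
E
```

```text
[ 0.132  0.104 -0.086  1.382  0.045  3.141] [[ 0.991  0.132 -0.006]
 [ 0.132 -0.99   0.045]
 [-0.    -0.045 -0.999]]
```

Joint 6 is at its limit, so I'll use the half-turned grasp.

```bash
python3 -m jog '[[[0,0,0],-0.12],[[0,0,0],-0.12],[[0,0,0],-0.12],[[0,0,0],-0.12],[[0,0,0],-0.12],[[0,0,0],-0.12],[[0,0,0],-0.12],[[0,0,0],-0.12],[[0,0,0],-0.12],[[0,0,0],-0.12],[[0,0,0],-0.12],[[0,0,0],-0.12],[[0,0,0],-0.12],[[0,0,0],-0.12],[[0,0,0],-0.12]]'
python3 -m jog '[[[0,0,0],-0.12],[[0,0,0],-0.12],[[0,0,0],-0.12],[[0,0,0],-0.12],[[0,0,0],-0.12],[[0,0,0],-0.12],[[0,0,0],-0.12],[[0,0,0],-0.12],[[0,0,0],-0.12],[[0,0,0],-0.057],[[0,0,0],0],[[0,0,0],0]]'
python3 - <<'E'
from h import *
from scipy.spatial.transform import Rotation as R
s=robot.sense();print(np.round(s["joint_pos"],3),np.round(R.from_quat(s["ee_rot"]).as_matrix(),3))
E
```

```text
time: 4.4
position: [0.5268, 0.1402, 0.4769]
ee_rot: [0.566, 0.824, 0.017, -0.015]
ft_force: [-0.1, -1.1, 0.2]
width: 0.998
gripper_force: 0.0
time: 5.4
position: [0.5269, 0.1404, 0.4769]
ee_rot: [0.037, 0.999, 0.022, -0.004]
ft_force: [-0.2, -0.1, 0.6]
width: 1.002
gripper_force: 0.0
[ 0.132  0.104 -0.086  1.381  0.045  0.205] [[-0.997  0.073 -0.006]
 [ 0.073  0.996  0.045]
 [ 0.009  0.044 -0.999]]
```

```bash
python3 -m jog '[[[0,0,0],-0.12],[[-1,15,0],0],[[-1,20,0],0],[[-1,15,0],0],[[0,5.5,0],0],[[0,0,10],0],[[0,0,20],0],[[0,0,10],0],[[0,0,0],0],[[0,0,0],0],[[0,0,0],0]]' 1
python3 - <<'E'
from h import *
from scipy.spatial.transform import Rotation as R
s=robot.sense();M=R.from_quat(s["ee_rot"]).as_matrix();print(np.round(s["joint_pos"],3),np.round(M,3));print(s["position"]+M[:,2]*.1547)
d=grab("wrist");cv2.imwrite("pics/w2.png",d["image"][...,::-1])
W=world(d);m=(W[...,2]>.243)&(W[...,2]<.26)&(np.hypot(W[...,0]-.524,W[...,1]-.208)<.025)
p=W[m];print(m.sum(),p.mean(0) if m.sum() else 0,np.argwhere(m).mean(0)); r=cv2.minAreaRect((p[:,:2]*1000).astype(np.float32));print(r)
E
```

```text
time: 6.32
position: [0.5273, 0.1977, 0.4396]
ee_rot: [-0.024, 0.999, 0.022, -0.002]
ft_force: [0.7, 0.2, 0.8]
width: 1.001
gripper_force: 0.0
[ 0.234  0.148 -0.113  1.305  0.045  0.186] [[-0.999 -0.048 -0.006]
 [-0.048  0.998  0.045]
 [ 0.004  0.045 -0.999]]
[0.5263741  0.20463093 0.28502816]
2297 [0.52379618 0.20673257 0.24912623] [293.30430997 319.17457553]
((525.008544921875, 207.06517028808594), (20.072282791137695, 20.152780532836914), 5.21844482421875)
```

View pics/w2.png

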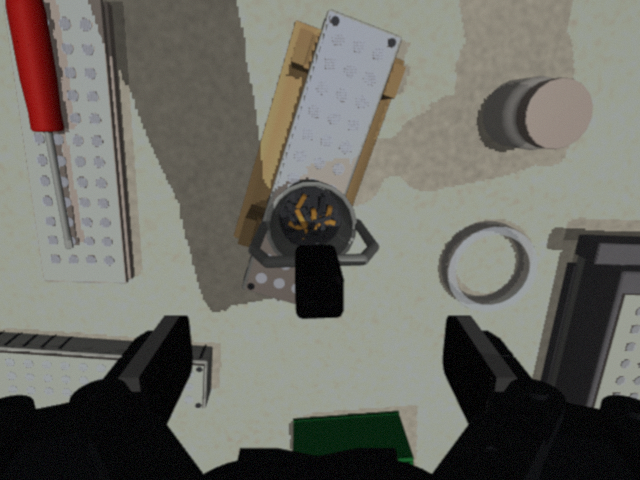

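The block at (319,293) is centred between the fingers. Descend and grip.

```bash
python3 -m jog '[[[0,0,12],0],[[0,0,18],0],[[0,0,15],0],[[0,0,8],0],[[0,0,0],0],[[0,0,0],0]]' 1
python3 -m jog '[[[0,0,0],0],[[0,0,0],0],[[0,0,0],0],[[0,0,0],0],[[0,0,0],0],[[0,0,0],0],[[0,0,0],0],[[0,0,0],0],[[0,0,0],0],[[0,0,0],0]]' 0 40
```

```text
time: 6.87
position: [0.5267, 0.2005, 0.386]
ee_rot: [-0.025, 0.999, 0.022, -0.003]
ft_force: [0.5, 0.8, 1.1]
width: 0.998
gripper_force: 0.0
time: 7.7
position: [0.5271, 0.2, 0.3871]
ee_rot: [-0.024, 0.999, 0.021, -0.002]
ft_force: [-0.3, -3.7, 5.9]
width: 0.231
gripper_force: 42.2
```

```bash
python3 -m jog '[[[0,0,-4],0],[[0,0,-10],0],[[0,0,-12],0],[[0,0,-8],0],[[0,0,0],0],[[0,0,0],0]]' 0
python3 -m jog '[[[4,-6,-0.3],0],[[8,-15,-0.7],0],[[8,-23,-1.1],0],[[8,-23,-1.1],0],[[8,-24,-1.1],0],[[8,-24,-1.1],0],[[8,-24,-1.1],0],[[8,-24,-1.1],0],[[8,-24,-1.1],0],[[8,-24,-1.1],0],[[8,-24,-1.1],0],[[8,-24,-1.1],0],[[8,-24,-1.1],0],[[8,-24,-1.1],0],[[4,-24,-1.1],0],[[2,-20,-0.9],0],[[0,-12,-0.6],0],[[0,-5,-0.2],0],[[0,0,0],0],[[0,0,0],0]]'
python3 - <<'E'
from h import *
from scipy.spatial.transform import Rotation as R
s=robot.sense();M=R.from_quat(s["ee_rot"]).as_matrix();print(np.round(s["joint_pos"],3),np.round(M,3));print(s["position"]+M[:,2]*.183)
for n in("scene","side","wrist"):
    d=grab(n);W=world(d);r=np.hypot(W[...,0]-.43,W[...,1]+.165)
    m=(W[...,2]>.16)&(W[...,2]<.235)&(r<.05)&(np.abs(W[...,0]-.43)<.02);print(n,m.sum(),W[m].mean(0),cv2.minAreaRect((W[m][:,:2]*1000).astype(np.float32)) if m.sum() else 0)
    cv2.imwrite(f"pics/{n}3.png",d["image"][...,::-1])
    if n=="scene":
        c=d["image"][150:310,180:390,::-1];a=cv2.resize(c,None,fx=2,fy=2)
    if n=="side": b=cv2.resize(d["image"][130:290,270:480,::-1],None,fx=2,fy=2)
    if n=="wrist":
        m=(W[...,2]>.18)&(W[...,2]<.23)&(W[...,0]>.47)&(abs(W[...,1]+.16)<.05)
        p=W[m]
        for q in p[np.argsort(p[:,0])][::max(1,len(p)//12)]: print(np.round(q,3),end=" ")
        w=d["image"][...,::-1]
cv2.imwrite("pics/m3.png",np.hstack([np.vstack([a,b])[:480],cv2.resize(w,(380,285)) if 0 else cv2.copyMakeBorder(cv2.resize(w,(376,282)),0,198,0,0,0)]))
E
```

```text
time: 8.2
position: [0.5274, 0.1992, 0.4214]
ee_rot: [-0.025, 0.999, 0.023, -0.002]
ft_force: [-0.9, -0.2, -0.9]
width: 0.224
gripper_force: 39.9
time: 9.87
position: [0.431, -0.1742, 0.4208]
ee_rot: [-0.024, 0.999, 0.023, -0.003]
ft_force: [-0.1, 0.7, -0.7]
width: 0.228
gripper_force: 39.9
[-0.533 -0.008 -0.321  1.287  0.036 -0.582] [[-0.999 -0.049 -0.007]
 [-0.049  0.998  0.046]
 [ 0.005  0.046 -0.999]]
[ 0.42965355 -0.16583268  0.23802639]
scene 213 [ 0.42934574 -0.16450557  0.1871195 ] ((429.435302734375, -166.17617797851562), (69.7144775390625, 39.35768508911133), 88.68498992919922)
side 189 [ 0.42870093 -0.15328375  0.17906567] ((430.1687927246094, -160.94589233398438), (39.87675476074219, 72.56446075439453), 0.41204172372817993)
wrist 3228 [ 0.43073262 -0.1636777   0.18745717] ((430.080322265625, -165.244140625), (39.97265625, 71.24575805664062), 0.25500738620758057)
[ 0.504 -0.164  0.198] [ 0.508 -0.167  0.195] [ 0.511 -0.166  0.195] [ 0.514 -0.165  0.195] [ 0.518 -0.16   0.192] [ 0.521 -0.166  0.194] [ 0.524 -0.162  0.194] [ 0.527 -0.166  0.192] [ 0.53  -0.16   0.193] [ 0.533 -0.163  0.195] [ 0.535 -0.159  0.195] [ 0.538 -0.165  0.195] [ 0.541 -0.159  0.193]
```

View pics/m3.png

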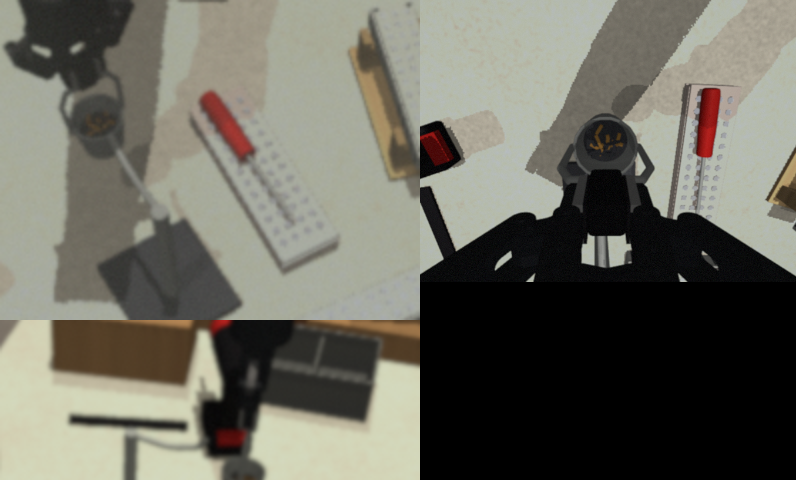

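The bail faces the hook arm, with the arm leading into its window. Move in over the tip.

```bash
python3 -m jog '[[[-5,0,0],0],[[-10,0,0],0],[[-12,0,0],0],[[-12,0,0],0],[[-12,0,0],0],[[-12,0,0],0],[[-12,0,0],0],[[-10,0,0],0],[[-7,0,0],0],[[-3.5,0,0],0],[[0,0,0],0],[[0,0,0],0]]' 0
python3 -m jog '[[[0,0,4],0],[[0,0,7],0],[[0,0,7],0],[[0,0,7],0],[[0,-1,5],0],[[0,0,3],0],[[0,0,2],0],[[0,0,1],0],[[0,0,0],0],[[0,0,0],0]]'
python3 - <<'E'
from h import *
from scipy.spatial.transform import Rotation as R
s=robot.sense();M=R.from_quat(s["ee_rot"]).as_matrix();print(s["position"]+M[:,2]*.183)
E
```

```text
time: 11.02
position: [0.5266, -0.1698, 0.4206]
ee_rot: [-0.025, 0.999, 0.023, -0.003]
ft_force: [-0.5, -0.3, -1.4]
width: 0.228
gripper_force: 39.9
time: 11.85
position: [0.5266, -0.1693, 0.385]
ee_rot: [-0.025, 0.999, 0.022, -0.002]
ft_force: [-0.1, -0.4, -1.9]
width: 0.229
gripper_force: 39.9
[ 0.52553076 -0.16114369  0.20216009]
```

```bash
python3 -m jog '[[[0,0,1.5],0],[[0,0,1.5],0],[[0,0,1],0],[[0,0,0.5],0],[[0,0,0],0],[[0,0,0],0],[[0,0,0],0]]' 0
python3 - <<'E'
from h import *
for n in("side","scene"):
    d=grab(n)
    c=d["image"][100:260,280:490] if n=="side" else d["image"][180:340,160:370]
    c=cv2.resize(c[...,::-1],None,fx=1.9,fy=1.9,interpolation=cv2.INTER_CUBIC)
    a=c if n=="side" else np.hstack([a,c])
cv2.imwrite("pics/m4.png",a)
E
```

```text
time: 12.43
position: [0.5265, -0.169, 0.3802]
ee_rot: [-0.025, 0.999, 0.022, -0.003]
ft_force: [-0.5, -0.2, -1.2]
width: 0.228
gripper_force: 39.9
```

View pics/m4.png

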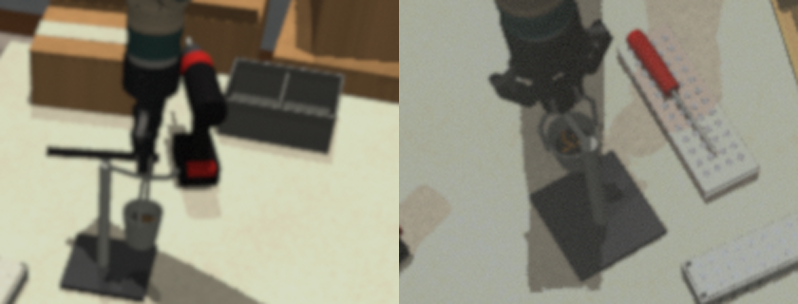

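The pail's bail straddles the arm near the seat. Lower until contact.

```bash
python3 -m jog '[[[0,0,1],0],[[0,0,0.5],0],[[0,0,0],0],[[0,0,0],0]]' 0; python3 -m jog '[[[0,0,1],0],[[0,0,0.5],0],[[0,0,0],0],[[0,0,0],0]]' 0
```

```text
time: 12.87
position: [0.5266, -0.169, 0.3796]
ee_rot: [-0.025, 0.999, 0.022, -0.002]
ft_force: [-1.2, 0.5, 5.1]
width: 0.228
gripper_force: 40.7
time: 13.2
position: [0.5265, -0.169, 0.3793]
ee_rot: [-0.025, 0.999, 0.022, -0.002]
ft_force: [-3.7, 1.1, 11.4]
width: 0.228
gripper_force: 41.7
```

```bash
python3 -m jog '[[[0,0,-1],0],[[0,0,-0.5],0],[[0,0,0],0]]' 0; python3 -m jog '[[[0,0,0],0],[[0,0,0],0],[[0,0,0],0],[[0,0,0],0],[[0,0,0],0],[[0,0,0],0],[[0,0,0],0]]' 0.8
python3 -m jog '[[[0,0,-3],0],[[0,0,-8],0],[[0,0,-15],0],[[0,0,-20],0],[[0,0,-20],0],[[0,0,-15],0],[[0,0,-5],0],[[0,0,0],0],[[0,0,0],0]]' 0.8
python3 - <<'E'
from h import *
for n in("side","scene"):
    d=grab(n);W=world(d)
    m=(W[...,2]>.2)&(W[...,2]<.25)&(np.hypot(W[...,0]-.525,W[...,1]+.161)<.03)&(d["image"].max(-1)<60)
    print(n,m.sum(),W[m].mean(0),W[m].max(0))
    c=d["image"][100:260,280:490] if n=="side" else d["image"][180:340,160:370]
    c=cv2.resize(c[...,::-1],None,fx=1.9,fy=1.9,interpolation=cv2.INTER_CUBIC)
    a=c if n=="side" else np.hstack([a,c])
cv2.imwrite("pics/m5.png",a)
E
```

```text
time: 13.45
position: [0.5266, -0.169, 0.3795]
ee_rot: [-0.025, 0.999, 0.022, -0.002]
ft_force: [-2.8, 0.9, 6.5]
width: 0.227
gripper_force: 40.8
time: 14.03
position: [0.5265, -0.169, 0.3785]
ee_rot: [-0.025, 0.999, 0.023, -0.003]
ft_force: [-0.4, -1.6, -0.4]
width: 0.802
gripper_force: 0.0
time: 14.78
position: [0.527, -0.1728, 0.4646]
ee_rot: [-0.025, 0.999, 0.022, -0.003]
ft_force: [-0.3, -0.3, 0.0]
width: 0.799
gripper_force: 0.0
side 94 [ 0.5213793  -0.14940217  0.22770792] [ 0.53290732 -0.14362986  0.24584337]
scene 171 [ 0.53000119 -0.16144885  0.23189399] [ 0.53729935 -0.15083166  0.24733921]
```

View pics/m5.png

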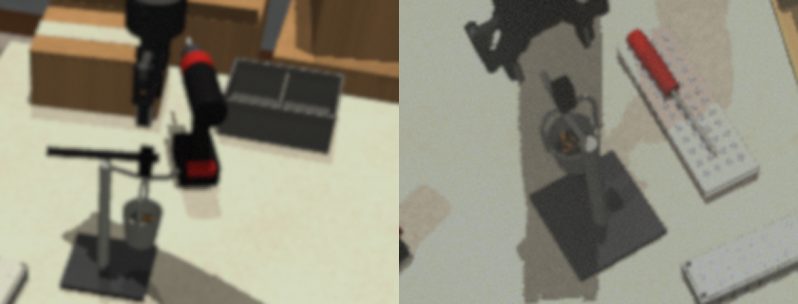

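The pail hangs upright on the hook, let go. Now the module.

```bash
python3 -m jog '[[[0,10,0],0],[[0,20,0],0],[[1,30,0],0],[[1,30,0],0],[[1,30,0],0],[[1,32,0],0],[[1,32,0],0],[[1,32,0],0],[[1,32,0],0],[[1,32,0],0],[[1,32,0],0],[[1,28,0],0],[[0,20,0],0],[[0,10,0],0],[[0,0,10],0.109],[[0,0,20],0.109],[[0,0,20],0.109],[[0,0,10],0],[[0,0,0],0],[[0,0,0],0]]' 1
python3 - <<'E'
from h import *
from scipy.spatial.transform import Rotation as R
s=robot.sense();M=R.from_quat(s["ee_rot"]).as_matrix();print(np.round(M,3));
t=(s["position"][2]-.067)/-M[2,2];g=s["position"]+M[:,2]*t;print("axis hits z=.067 at",g,"advance",t-.1547)
d=grab("wrist");cv2.imwrite("pics/w6.png",d["image"][...,::-1]);W=world(d)
m=((W[...,2]>.076)&(W[...,2]<.095)&(np.hypot(W[...,0]-.498,W[...,1]-.212)<.14)).astype(np.uint8)
m=cv2.morphologyEx(m,cv2.MORPH_OPEN,np.ones((5,5)));p=W[m>0];r=cv2.minAreaRect((p[:,:2]*1000).astype(np.float32));print(m.sum(),r)
D=np.r_[np.array(r[0])/1000,.067]-g;print("tool shift",M.T@D*1000)
E
```

```text
time: 16.55
position: [0.4982, 0.1983, 0.4207]
ee_rot: [0.138, 0.99, 0.021, -0.007]
ft_force: [-0.4, 0.1, 0.5]
width: 1.003
gripper_force: 0.0
[[-0.962  0.273 -0.008]
 [ 0.272  0.961  0.044]
 [ 0.02   0.04  -0.999]]
axis hits z=.067 at [0.49528773 0.2139128  0.067     ] advance 0.19940293998400987
21885 ((497.9013366699219, 211.43283081054688), (56.20774459838867, 219.2877655029297), 74.04158782958984)
tool shift [-3.18916696 -1.67126972 -0.13128522]
```

View pics/w6.png

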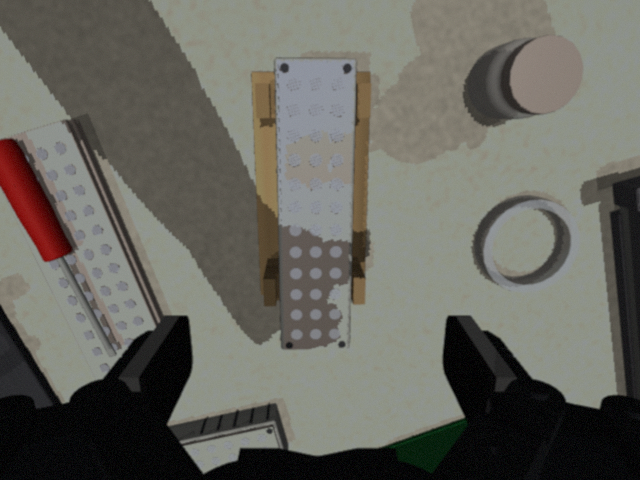

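The module is aligned with the fingers, centred near (315,200). Descend.

```bash
python3 -m jog '[[[-3,-2,0],0],[[0,0,10],0],[[0,0,20],0],[[0,0,25],0],[[0,0,25],0],[[0,0,25],0],[[0,0,25],0],[[0,0,25],0],[[0,0,20],0],[[0,0,14],0],[[0,0,8],0],[[0,0,3],0],[[0,0,0],0],[[0,0,0],0]]' 1
python3 -m jog '[[[0,0,0],0],[[0,0,0],0],[[0,0,0],0],[[0,0,0],0],[[0,0,0],0],[[0,0,0],0],[[0,0,0],0],[[0,0,0],0],[[0,0,0],0],[[0,0,0],0]]' 0 80
```

```text
time: 17.77
position: [0.5003, 0.2049, 0.2223]
ee_rot: [0.138, 0.99, 0.022, -0.005]
ft_force: [0.9, 0.4, 0.2]
width: 0.999
gripper_force: 0.0
time: 18.6
position: [0.5004, 0.2047, 0.2233]
ee_rot: [0.138, 0.99, 0.022, -0.005]
ft_force: [-2.2, -0.9, 7.2]
width: 0.644
gripper_force: 86.5
```

```bash
python3 -m jog '[[[0,0,-2],0],[[0,0,-4],0],[[0,0,-6],0],[[0,0,-8],0],[[0,0,-10],0],[[0,0,-12],0],[[0,0,-12],0],[[0,0,-12],0],[[0,0,-12],0],[[0,0,-10],0],[[0,0,-7],0],[[0,0,-4],0],[[0,0,-1],0],[[0,0,0],0],[[0,0,0],0],[[0,0,0],0],[[0,0,0],0],[[0,0,0],0],[[0,0,0],0],[[0,0,0],0]]' 0 80
python3 - <<'E'
from h import *
for n in("side","scene"):
    d=grab(n);W=world(d)
    m=((W[...,2]>.13)&(W[...,2]<.205)&(np.hypot(W[...,0]-.498,W[...,1]-.212)<.13)&(d["image"].min(-1)>90))
    p=W[m];A=np.c_[p[:,:2]-p[:,:2].mean(0),np.ones(len(p))];z=p[:,2]
    for _ in range(4):
        c=np.linalg.lstsq(A,z,rcond=None)[0];k=abs(A@c-z)<.006;A,z=A[k],z[k]
    print(n,m.sum(),len(z),p.mean(0),"slopes",c)
    m=(W[...,2]>.2)&(W[...,2]<.25)&(np.hypot(W[...,0]-.525,W[...,1]+.161)<.03)&(d["image"].max(-1)<60)
    print(" grip block",m.sum(),W[m].mean(0),W[m].max(0))
    c=cv2.resize(d["image"][...,::-1],(400,300));a=c if n=="side" else np.hstack([a,c])
cv2.imwrite("pics/m7.png",a)
E
```

```text
time: 20.27
position: [0.5002, 0.2003, 0.3211]
ee_rot: [0.138, 0.99, 0.022, -0.006]
ft_force: [-0.3, 0.1, -4.8]
width: 0.644
gripper_force: 85.1
side 1763 1659 [0.48196491 0.21667956 0.18175103] slopes [-0.00995492 -0.03020796  0.18254069]
 grip block 35 [ 0.5214435  -0.14829623  0.2119416 ] [ 0.52929888 -0.14410015  0.22509121]
scene 1107 1058 [0.53370921 0.19530335 0.18145024] slopes [-0.00318653  0.0080621   0.18200528]
 grip block 101 [ 0.53264155 -0.16064315  0.22969355] [ 0.53669626 -0.15177526  0.24843008]
```

View pics/m7.png

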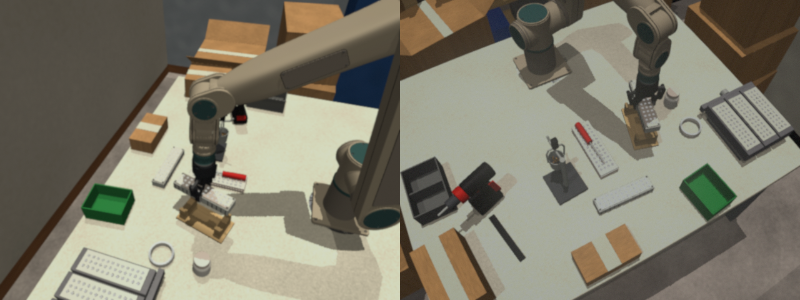

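The module is level, with its top at 0.182 m, about 98 mm above where it lay. The pail still hangs on the hook, and the weight reads on the wrist. Handing in.

```bash
python3 -c "
from workcell import robot
print(robot.hand_in())"
```

```text
the job is handed in; nothing more can be done
None
```

The job is handed in after about 20 s of robot time, verdict not reported: the pail hangs upright by its bail on the hook, released, and the module is held level and still about 98 mm above where it lay.

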